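Open the push-and-turn safety cap of the square bottle

ROBOT

A 6-joint arm with a two-finger parallel gripper is mounted at the origin on a cart in front of the work surface, level with it; the furniture and walls round the work are solid. World frame = base frame: x ahead of the robot, y to its left, z up, the work surface at z = 0. Lengths are in mm, angles in rad, forces in N, time in s.
With the tool pointing down it reaches from about 400 to 925 mm from the base axis. Payload 12.5 kg.
Tool frame: the origin (TCP) lies midway between the tips of the shut fingers; the grasp point (between the pads) lies 19 mm behind it; z points along the fingers, y is the line along which they close (so a half turn about z gives the same grasp; the last joint's range is limited). The gripper opens to 95 mm and grips with 3 to 60 N. Pads are 20 mm wide; open, the fingers measure 119 mm over their backs; the gripper's body (75 mm by 180 mm) begins 59 mm behind the grasp point.
Start: joints at [-1.406, 0.491, 1.559, -0, 1.092, -0.106], TCP at [167.212, -602.235, 214.661] pointing down, gripper open.
Joint ranges: [-3.1, 3.1], [-0.84, 2.19], [0.05, 2.79], [-1.13, 4.28], [0.06, 2.93], [-2.69, 2.69]. Speed limits (rad/s): [2.22, 2.22, 2.79, 3.14, 3.14, 3.14].

INTERFACE

Orientations are given as [roll, pitch, yaw] about the fixed x, y, z axes, in that order (R = Rz(yaw) Ry(pitch) Rx(roll)).
In Python, from cell import env gives the robot as it stands.
- The arm moves only by the tool arm_command, never from a script. Its argument "targets" is a list of rows, each a list of 5 numbers: the shift along the tool's x, y, z in mm, then the turn about the tool's z in degrees, then the opening, from 0 (shut) to 1 (fully open). In form: [[tx, ty, tz, roll, fingers], ...]. A call has 1 to 5 rows; each row is the pose to reach, as a shift and turn from the pose commanded when the call began, along the tool's axes at that moment; what a row does not reach only later rows make up. A row lasts 1/10 s, in which the tool goes at most 50 mm and 8.59 degrees, less where a joint would pass 70% of its speed; a pose out of reach is approached as far as the arm can. A call with a gripper value outside its range is refused whole. The fingers move at their own pace and stop on an object; the grip force is fixed at half the most. Time passes only in rows, so rows that repeat a pose let the fingers close. It gives the time, the measured TCP pose, the force, the opening and the grip force at its end, in the units of the state.
- env.state(): the state, without advancing time (a new reading comes with each control period).
- env.read_camera(name): name is "side" or "top" or "wrist"; returns a dict with "frame" (480x640x3 uint8, red, green, blue), "vertical_fov" (degrees; the focal length in pixels is half the picture's height over the tangent of half this angle, whatever the lens; pixels are square), "cx", "cy" (the principal point, pixels), "k1" (the pictures are not rectified: a ray, as slopes to the right and down, at radius r is drawn at 1 + k1 r^2 times it, then the intrinsics apply), "world_from_camera" (4x4, takes a point from camera to world coordinates); the wrist camera has in their place "hand_eye" (4x4, takes a point from camera to tool coordinates, whose origin is the TCP and whose axes are the flange's). Camera axes: x right, y down, z forward; pixel columns grow to the right and rows downward; lengths in mm; the calibration is good to about 2 mm. A picture is of the moment at which its call begins: read the wrist's pose just before it. There is no depth.
- env.job_done(): hands the job in; it is judged then, once.
The state is a dict: "t": time; "joints": joint angles; "qvel": joint speeds; "tau": joint torques, N m; "eef_pos": TCP position; "tcp_rot": TCP orientation; "ft_force": force on the tool from outside, world axes, zero at the start; "moment": the same for the moment, N m; "opening": opening from 0.0 (shut) to 1.0 (fully open); "grip_force": force on a finger pad.
Only numpy, scipy, OpenCV 4.12 (cv2) and the standard library are available. Lean on these libraries where they do the work, as an engineer would, in place of code of your own. Each camera call takes 0.05 s, during which the arm holds its last target. There are 200 camera calls.

TASK

Open the child-safe bottle with the square body: grip its cap, press it down about 6 mm against its spring, firmly but not hard, keep it pressed while you twist it counter-clockwise until it is free, and lift it straight off. Finish while still holding the cap upright in the gripper, about 8 cm clear above the open bottle (do not put it down or let go). Do not force the lock, and leave the round bottle's cap and everything else on the table as they are.

Things in the scene. Friction and masses are not known exactly. Their poses are not given: they have to be found in the camera images.
- square_cap: the SQUARE bottle's safety cap: round white ribbed cap, 52 mm diameter, 26 mm tall, 0.04 kg, loose; origin at the centre of its underside, z up; flat top 26 mm above it, with a 1 mm raised pointer along +x. Grasp across the ribbed side from above, any yaw. At first its yaw is the bottle's yaw, and lugs inside it lock it: it can neither turn nor come off until pressed down.
- square_seal (a joint): sprung seal in the square bottle's neck, pushed down by the cap; m: 0 cap shut, grows as the cap is pressed, -0.002 cap off. It pushes the cap up with 4 N plus about 1 N per mm pressed. The lock lets go a little over 4 mm down; press 5 to 7 mm (about 10 N); hard stop at 8 mm.
- square_neck (a point): top of the square bottle's neck (under the cap), 122 mm above the table, on the axis. Kept pressed, the cap turns counter-clockwise seen from above (+z); clockwise is blocked. It must stay pressed for the first 45 deg. From 55 to 140 deg of turn (aim for 75) it lifts straight off without resistance.
- square_bottle: squat white bottle, SQUARE body 64 x 64 mm, in a square grey socket (foot 92 x 92 mm) stuck fast to the table, so it cannot move or turn. Origin on the table under its axis, x and y along its sides. Shoulder top (54 mm wide) at 102 mm; shut cap's underside at 110, top at 136 mm; neck 40 mm wide; with the cap off the seal's top is at 134 mm.
- round_cap: the ROUND bottle's safety cap: round white ribbed cap, 52 mm diameter, 26 mm tall, 0.04 kg, loose; origin at the centre of its underside, z up; flat top 26 mm above it, with a 1 mm raised pointer along +x. Leave it alone.
- round_bottle: taller white bottle, ROUND body 62 mm diameter, in a round grey socket (96 mm diameter) stuck fast to the table; origin on the table under its axis; shoulder top at 130 mm, the shut cap's top at 164 mm. The two bottles may have changed places; their axes are at least 0.13 m apart.
- glass: clear drinking glass, 77 mm wide, 89 mm tall, at the left; loose bystander, origin at the centre of its underside
- mill: salt shaker, 44 mm wide, 90 mm tall, at the back; loose bystander, origin at the centre of its underside
- spice_jar: spice jar, 46 mm wide, 108 mm tall, behind the bottles; loose bystander, origin at the centre of its underside
- timer: round wind-up kitchen timer, 70 mm wide, 42 mm tall, in front of the bottles; loose bystander, origin at the centre of its underside
- spoon: table spoon lying flat, 194 mm long, front right; loose bystander, origin at the centre of its underside
- bowl: bowl, 130 mm wide, 59 mm tall, front right; loose bystander, origin at the centre of its underside
- matchbox: matchbox, 36 x 53 x 15 mm, front left; loose bystander, origin at the centre of its underside
Not all that is in view belongs to the job. What is shaped like the square_cap but pink or purple is not meant.

How it is judged:
By the outcome, as a careful person would: the job done as asked, in the order asked, and still so for the second after the job is handed in, while the arm keeps its last pose, push and grip.
It also fails if it takes over 38 s, if anything falls off the work surface, if the arm or the gripper's body presses on something with over 40 N, if the wrist force passes 120 N, or if a joint passes its speed limit or range.

## Working session

There is one attempt and no reset: what is moved stays moved. The work goes in short steps, Python scripts to look and compute and a tool call to move; the robot and the scene stay as the last step left them, time stands still between calls to the robot, and variables do not carry over. Pictures are saved under pics/ and viewed, at most 10 in all, crops included, and the job is handed in when it is done.

Besides the shell and the picture viewer there is one more tool, called after ">>>" in YAML: its name, and indented under it one key for each argument. arm_command: Moves the arm, as the interface text tells. Its arguments: {"type":"object","properties":{"targets":{"type":"array","items":{"type":"array","items":{"type":"number"}}}},"required":["targets"]}

```bash
mkdir -p pics; cat > h.py <<'E'
import numpy as np, cv2
from scipy.spatial.transform import Rotation as R
from cell import env
def cam(name):
    s=env.state(); c=env.read_camera(name)
    if 'hand_eye' in c:
        T=np.eye(4);T[:3,:3]=R.from_euler('xyz',s['tcp_rot']).as_matrix();T[:3,3]=s['eef_pos']
        c['world_from_camera']=T@np.array(c['hand_eye'])
    return c
def save(c,n): cv2.imwrite(f'pics/{n}.png',c['frame'][:,:,::-1])
def px(c,u,v,z):
    f=240/np.tan(np.radians(c['vertical_fov']/2));d=np.array([u-c['cx'],v-c['cy']])/f
    p=d.copy()
    for _ in range(20): p=d/(1+c['k1']*(p@p))
    W=np.array(c['world_from_camera']);r=W[:3,:3]@[p[0],p[1],1];o=W[:3,3]
    return (o+r*(z-o[2])/r[2]).round(1)
E
python3 - <<'E'
from h import *
for n in('top','side'):
    c=cam(n);save(c,n);print({k:np.round(v,3).tolist() for k,v in c.items() if k!='frame'})
print(env.state())
E
```

```text
{'vertical_fov': 48.849, 'cx': 316.951, 'cy': 251.403, 'k1': -0.034, 'world_from_camera': [[0.02, -0.997, 0.072, 444.707], [-1.0, -0.02, -0.001, 50.223], [0.002, -0.072, -0.997, 1190.122], [0.0, 0.0, 0.0, 1.0]]}
{'vertical_fov': 53.562, 'cx': 328.339, 'cy': 246.777, 'k1': -0.024, 'world_from_camera': [[-1.0, -0.025, 0.018, 483.188], [-0.03, 0.628, -0.778, 1063.07], [0.008, -0.778, -0.628, 900.721], [0.0, 0.0, 0.0, 1.0]]}
{'t': 0.1, 'joints': array([-1.40562035e+00,  4.91509847e-01,  1.55939223e+00, -3.21498767e-05,
        1.09170030e+00, -1.05623439e-01]), 'qvel': array([-0.00114068, -0.00169578, -0.00086131, -0.00027774, -0.00039607,
       -0.0016658 ]), 'tau': array([ 4.01922254e-03, -6.13622546e+01, -2.58604950e+01,  6.94710924e-02,
        4.70134697e-02, -5.44349155e-05]), 'eef_pos': array([ 167.15295425, -602.00767666,  214.11233847]), 'tcp_rot': array([-3.14058555e+00, -7.80961642e-05,  2.70814213e-01]), 'ft_force': array([-0.27349527, -0.82219211,  0.82365027]), 'moment': array([ 0.00327047, -0.03969208, -0.00384442]), 'grip_force': 0.0, 'opening': 0.998313140183454}
```

View pics/top.png

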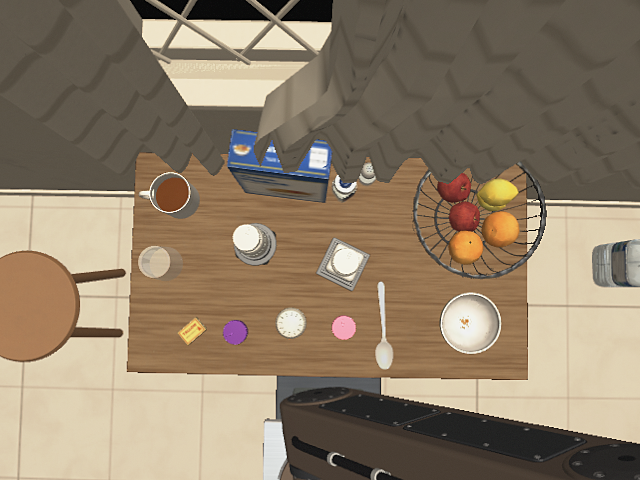

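View pics/side.png

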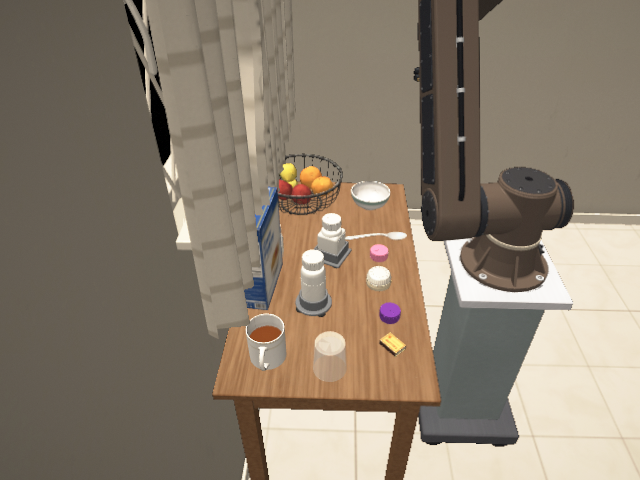

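The square bottle is the right-hand one: its cap top is at (347,261) in the top view, with the socket corners near (333,237), (370,250), (354,290) and (317,277). The round bottle's cap is at (245,238), to the left of it. The pink cap is in front at (344,328).

```bash
python3 - <<'E'
from h import *
c=cam('top')
print(px(c,347.5,260.5,136),px(c,245,237,164),px(c,344,328,26))
for u,v in((333,237),(370,250),(354,290),(317,277)):print(px(c,u,v,20))
c=cam('side');print(px(c,332,221,136))
s=env.state();print(R.from_euler('xyz',s['tcp_rot']).as_matrix().round(3))
E
```

```text
[503.4 -12.1 136. ] [543.6 190.2 164. ] [361.5 -13.4  26. ]
[561.5  14.1  20. ]
[534.2 -68.6  20. ]
[444.9 -34.4  20. ]
[471.9  47.9  20. ]
[498.6   2.8 136. ]
[[ 0.964  0.267 -0.   ]
 [ 0.267 -0.964  0.001]
 [ 0.    -0.001 -1.   ]]
```

>>> arm_command:
  targets:
    - [34,-34,-20,0,1]
    - [68,-68,-46,0,1]
    - [102,-102,-46,0,1]
    - [136,-136,-46,0,1]
    - [170,-170,-46,0,1]

```text
t: 0.7
eef_pos: [285.9, -391.4, 260.8]
tcp_rot: [3.141, -0.0, 0.27]
ft_force: [1.2, -1.0, 0.3]
opening: 1.0
grip_force: 0.0
```

>>> arm_command:
  targets:
    - [34,-34,0,0,1]
    - [68,-68,0,0,1]
    - [102,-102,0,0,1]
    - [136,-136,0,0,1]
    - [170,-170,0,0,1]

```text
t: 1.2
eef_pos: [404.3, -182.1, 260.8]
tcp_rot: [3.141, -0.0, 0.27]
ft_force: [0.4, 0.2, -0.3]
opening: 0.999
grip_force: 0.0
```

>>> arm_command:
  targets:
    - [34,-34,0,0,1]
    - [68,-68,0,0,1]
    - [102,-102,0,0,1]
    - [140,-140,0,0,1]
    - [140,-140,0,0,1]

```text
t: 1.7
eef_pos: [502.8, -7.5, 260.4]
tcp_rot: [-3.141, -0.001, 0.275]
ft_force: [-0.7, -0.9, -0.0]
opening: 1.003
grip_force: 0.0
```

```bash
python3 - <<'E'
from h import *
s=env.state();print(s['eef_pos'],s['tcp_rot'],s['joints'].round(2),s['ft_force'].round(1))
c=cam('wrist');save(c,'w1');np.savez('w1.npz',**c)
E
```

```text
[502.78123373  -7.53362753 260.39285121] [-3.14115633e+00 -5.76803860e-04  2.75241138e-01] [-0.15  0.27  1.79  0.    1.08  1.15] [-0.7 -0.9 -0. ]
```

View pics/w1.png

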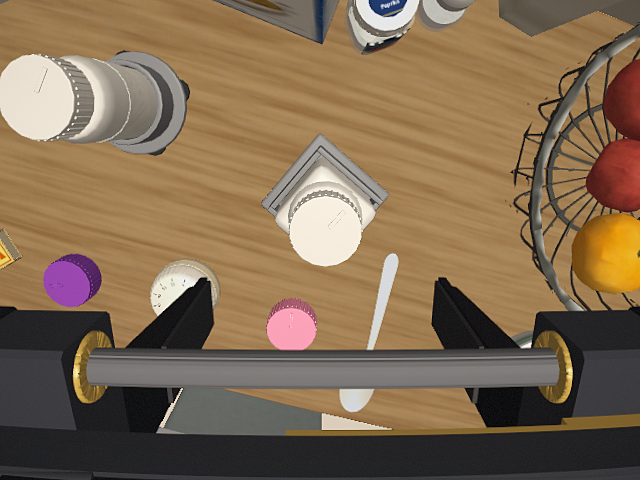

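The wrist view shows the square bottle's cap top centred near (325,229), spanning about 289 to 361 in u. Its pointer points up and to the right.

```bash
python3 - <<'E'
from h import *
c=dict(np.load('w1.npz'))
print(px(c,325,229,136),px(c,289,229,136),px(c,361,229,136),px(c,325,265,136))
s=env.state()
M=R.from_euler('xyz',s['tcp_rot']).as_matrix();p=px(c,325,229,136);print(M.T@(p-s['eef_pos']))
print(M.T@(px(c,39,97,164)-s['eef_pos']), M.T@(px(c,331,220,136)-px(c,344,210,136)))
E
```

```text
[503.9  -9.6 136. ] [497.   14.8 136. ] [510.8 -34.  136. ] [478.  -16.9 136. ]
[  1.74402779   1.11244653 124.25171057]
[  92.84169627 -174.5593921    96.26850294] [-7.13202612e+00 -8.97296956e+00  4.54235981e-03]
```

>>> arm_command:
  targets:
    - [2,1,40,0,1]
    - [2,1,80,0,1]
    - [2,1,120,0,1]
    - [2,1,142,0,1]
    - [2,1,149,0,1]

```text
t: 2.25
eef_pos: [502.0, -12.9, 109.7]
tcp_rot: [-3.14, 0.004, 0.27]
ft_force: [-0.1, 0.2, -0.6]
opening: 1.001
grip_force: 0.0
```

>>> arm_command:
  targets:
    - [0,0,0,0,0.7]
    - [0,0,0,0,0.6]
    - [0,0,0,0,0.4]
    - [0,0,0,0,0.3]
    - [0,0,0,0,0.3]

```text
t: 2.75
eef_pos: [503.6, -12.0, 112.3]
tcp_rot: [3.141, -0.001, 0.271]
ft_force: [-0.2, -0.5, -0.6]
opening: 0.636
grip_force: 0.0
```

```bash
python3 - <<'E'
from h import *
s=env.state();print(s['eef_pos'],s['opening'])
c=cam('wrist');save(c,'w2');np.savez('w2.npz',**c)
E
```

```text
[503.59578551 -11.9947475  112.26696033] 0.6357082744834525
```

View pics/w2.png

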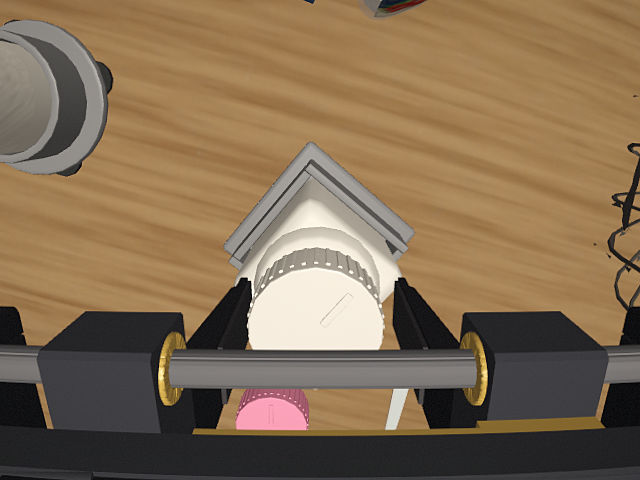

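The cap top spans u 247–384 (centre about (316,331)). The finger tips are at 250 and 395, so the gripper sits about 2–3 mm to the right.

```bash
python3 - <<'E'
from h import *
c=dict(np.load('w2.npz'));s=env.state()
M=R.from_euler('xyz',s['tcp_rot']).as_matrix()
for q in((316,331),(316,262),(247,331),(384,331)):p=px(c,*q,136);print(p,M.T@(p-s['eef_pos']))
E
```

```text
[502.3 -10.2 136. ] [ -0.65201746  -1.92683304 -23.90001356]
[528.8  -2.9 136. ] [ 26.83500598  -1.87031895 -23.88134717]
[495.3  14.9 136. ] [ -0.68102215 -27.98463649 -23.90615339]
[509.1 -34.9 136. ] [ -0.70869653  23.69204188 -23.89403497]
```

Shift by -2 mm in y, then close.

>>> arm_command:
  targets:
    - [-0.5,-2,0,0,0.62]
    - [-0.5,-2,0,0,0.6]
    - [-0.5,-2,0,0,0.3]
    - [-0.5,-2,0,0,0.3]
    - [-0.5,-2,0,0,0.2]

```text
t: 3.3
eef_pos: [502.4, -10.2, 111.6]
tcp_rot: [3.142, 0.0, 0.271]
ft_force: [0.5, -0.4, 0.4]
opening: 0.545
grip_force: 30.0
```

>>> arm_command:
  targets:
    - [0,0,0,0,0.2]
    - [0,0,0,0,0.2]
    - [0,0,0,0,0.2]

```text
t: 3.6
eef_pos: [502.4, -10.2, 111.6]
tcp_rot: [3.142, -0.0, 0.271]
ft_force: [-0.8, 1.0, 1.0]
opening: 0.543
grip_force: 30.0
```

>>> arm_command:
  targets:
    - [0,0,1.5,0,0.2]
    - [0,0,3,0,0.2]
    - [0,0,4.5,0,0.2]
    - [0,0,6,0,0.2]
    - [0,0,6,0,0.2]

```text
t: 4.1
eef_pos: [502.4, -10.2, 105.8]
tcp_rot: [3.141, -0.0, 0.271]
ft_force: [-1.4, 0.3, 9.7]
opening: 0.548
grip_force: 30.0
```

>>> arm_command:
  targets:
    - [0,0,0,0,0.2]
    - [0,0,0,0,0.2]

```text
t: 4.3
eef_pos: [502.4, -10.2, 106.0]
tcp_rot: [3.141, -0.0, 0.271]
ft_force: [-2.5, 1.8, 8.7]
opening: 0.546
grip_force: 30.0
```

>>> arm_command:
  targets:
    - [0,0,0.3,-2,0.2]
    - [0,0,0.3,-4,0.2]
    - [0,0,0.3,-7,0.2]
    - [0,0,0.3,-10,0.2]
    - [0,0,0.3,-10,0.2]

```text
t: 4.8
eef_pos: [502.9, -10.3, 105.8]
tcp_rot: [3.141, -0.001, 0.447]
ft_force: [-1.0, 0.5, 9.2]
opening: 0.545
grip_force: 30.0
```

```bash
python3 - <<'E'
from h import *
s=env.state();print(s['eef_pos'],s['tcp_rot'],s['ft_force'],s['moment'])
c=cam('wrist');save(c,'w3')
E
```

```text
[502.93496017 -10.28625228 105.84426734] [ 3.14059332e+00 -1.34257014e-03  4.47094315e-01] [-1.01862254  0.49785265  9.2495782 ] [0.06700815 0.11145445 0.0265434 ]
```

View pics/w3.png

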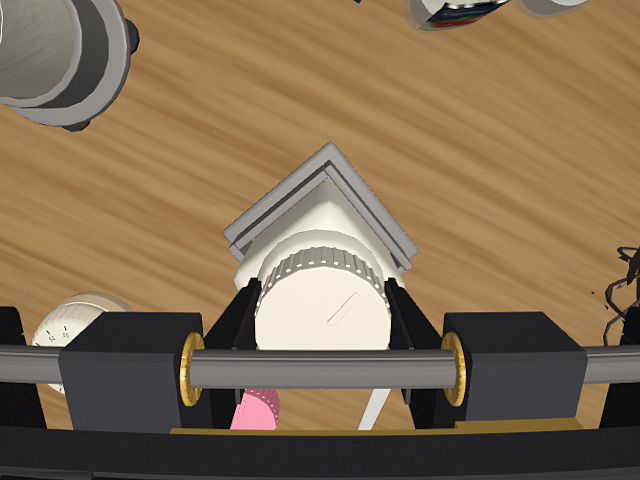

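The pointer kept its angle in the wrist view while the bottle turned, so the cap is turning with the gripper, and the moment is low. I'll keep turning.

>>> arm_command:
  targets:
    - [0,0,0,-5,0.2]
    - [0,0,0,-10,0.2]
    - [0,0,0,-15,0.2]
    - [0,0,0,-20,0.2]
    - [0,0,0,-25,0.2]

```text
t: 5.35
eef_pos: [503.1, -10.3, 105.9]
tcp_rot: [3.14, -0.001, 0.885]
ft_force: [-0.4, 0.9, 7.8]
opening: 0.547
grip_force: 30.0
```

>>> arm_command:
  targets:
    - [0,0,0,-5,0.2]
    - [0,0,0,-10,0.2]
    - [0,0,0,-15,0.2]
    - [0,0,0,-20,0.2]
    - [0,0,0,-25,0.2]

```text
t: 5.85
eef_pos: [502.9, -10.0, 105.8]
tcp_rot: [3.14, -0.0, 1.321]
ft_force: [0.2, 1.7, 8.9]
opening: 0.548
grip_force: 30.0
```

>>> arm_command:
  targets:
    - [0,0,0,-5,0.2]
    - [0,0,0,-10,0.2]
    - [0,0,0,-15,0.2]
    - [0,0,0,-16,0.2]
    - [0,0,0,-16,0.2]

```text
t: 6.35
eef_pos: [502.8, -10.1, 105.8]
tcp_rot: [3.14, 0.0, 1.598]
ft_force: [0.0, 2.6, 9.1]
opening: 0.546
grip_force: 30.0
```

```bash
python3 - <<'E'
from h import *
s=env.state();print(s['eef_pos'],s['tcp_rot'],s['ft_force'],s['moment'])
c=cam('wrist');save(c,'w4')
E
```

```text
[502.83509623 -10.0977924  105.81876084] [3.14015698e+00 7.03757310e-05 1.59778231e+00] [0.01396018 2.61600425 9.05036209] [ 0.35804951  0.02938199 -0.01587748]
```

View pics/w4.png

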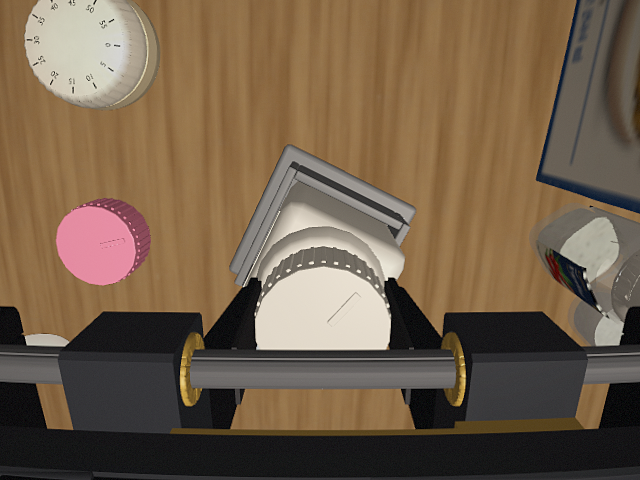

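The cap has turned about 76° with no slip (pointer unchanged in the hand). Now lift.

>>> arm_command:
  targets:
    - [0,0,-3,0,0.2]
    - [0,0,-7,0,0.2]
    - [0,0,-12,0,0.2]
    - [0,0,-18,0,0.2]
    - [0,0,-25,0,0.2]

```text
t: 6.9
eef_pos: [502.1, -10.2, 130.5]
tcp_rot: [-3.141, 0.0, 1.597]
ft_force: [-0.0, 0.6, -0.2]
opening: 0.546
grip_force: 30.0
```

>>> arm_command:
  targets:
    - [0,0,-15,0,0.2]
    - [0,0,-32,0,0.2]
    - [0,0,-50,0,0.2]
    - [0,0,-66,0,0.2]
    - [0,0,-78,0,0.2]

```text
t: 7.4
eef_pos: [502.4, -10.2, 209.6]
tcp_rot: [3.141, 0.0, 1.597]
ft_force: [-0.7, -0.1, -1.0]
opening: 0.545
grip_force: 30.0
```

>>> arm_command:
  targets:
    - [0,0,-1,0,0.2]
    - [0,0,-1,0,0.2]
    - [0,0,-1,0,0.2]
    - [0,0,-1,0,0.2]

```text
t: 7.8
eef_pos: [502.1, -10.2, 208.6]
tcp_rot: [-3.14, -0.0, 1.597]
ft_force: [-0.0, -0.5, -0.1]
opening: 0.546
grip_force: 30.0
```

```bash
python3 - <<'E'
from h import *
s=env.state();print(s['eef_pos'],s['tcp_rot'],s['ft_force'],s['qvel'].round(3),s['t'])
c=cam('wrist');d=cam('side')
a=cv2.resize(d['frame'][150:350,240:440],(480,480))
cv2.imwrite('pics/w5.png',cv2.resize(np.hstack([c['frame'],a]),(800,343))[:,:,::-1])
E
```

```text
[502.10918107 -10.17065521 208.61751654] [-3.14031106e+00 -1.45888194e-04  1.59722689e+00] [-0.01648069 -0.5456867  -0.07648213] [ 0.001 -0.001 -0.002  0.001  0.002 -0.   ] 7.8
```

View pics/w5.png

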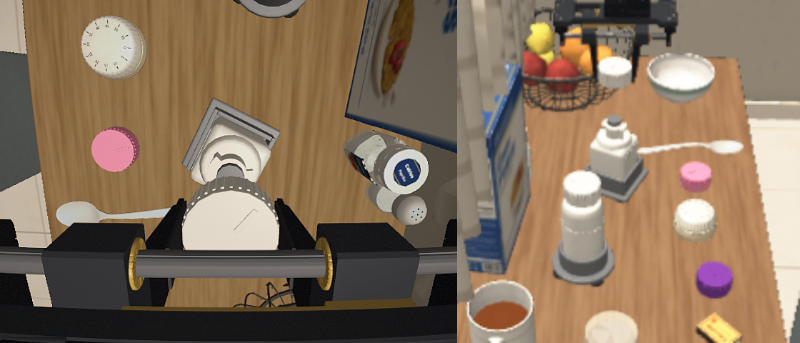

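The cap is held upright in the gripper. The square bottle below is open with its neck and seal exposed, and everything else is where it was.

```bash
python3 -c "
from cell import env;print(env.job_done())"
```

```text
the job is handed in; nothing more can be done
None
```

The square bottle is open: its cap was pressed about 6 mm (9–10 N), turned about 76° counter-clockwise and lifted off, is still held upright about 8 cm above the open neck, and the job is handed in.

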